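Swing the lamp over the darts scorer

ROBOT

A 6-joint arm with a two-finger parallel gripper is mounted at the origin on the work surface. World frame = base frame: x ahead of the robot, y to its left, z up, the work surface at z = 0. Lengths are in m, angles in rad, forces in N, time in s.
With the tool pointing down it reaches from about 0.275 to 0.825 m from the base axis. Payload 4.9 kg.
Tool frame: the origin (TCP) lies midway between the tips of the shut fingers; the grasp point (between the pads) lies 19 mm behind it (bot.grip_depth is the distance from the TCP to the grasp point, in m); y points along the fingers, x is the direction in which the jaws open and shut, and the axes are right-handed (so a half turn about y gives the same grasp; the last joint's range is limited). The gripper opens to 85 mm and grips with 20 to 120 N. Pads are 22 mm wide; open, the fingers measure 114 mm over their backs; the gripper's body (76 mm by 85 mm) begins 54 mm behind the grasp point. The pads swing forward as they close: fully open they stand 13 mm farther back than shut.
Start: joints at [-1.25, 0.326, -0.193, 1.052, 0, 1.437], TCP at [0.242, -0.494, 0.231] pointing down, gripper open.
Joint ranges: [-2.65, 2.65], [-0.97, 1.79], [-1.3, 1.35], [-1.93, 2.1], [-1.47, 1.37], [-3.14, 3.14]. Speed limits (rad/s): [2.57, 2.57, 3.14, 3.14, 3.14, 3.14].

INTERFACE

Orientations are given as a unit quaternion [w, x, y, z].
In Python, from cell import bot gives the robot as it stands. Calls block until the motion is done:
- bot.move_pose(position, orientation): joint-space move of the TCP to a pose.
- bot.move_linear(position, speed=0.15, rotation=None, until_force=None): straight line of the TCP; rotation=None keeps the orientation; speed is the mean speed in m/s. With until_force (N) it stops when the force on the tool has changed by that much, and returns True; else False.
- bot.goto_joints(angles): joint-space move.
- bot.set_gripper(opening, grasp_force=None): opening from 0.0 (shut) to 1.0 (fully open); grasp_force is the grip in N (None keeps the last); returns when the fingers have stopped.
- bot.wait(seconds).
- bot.solve_ik(position, orientation): joint angles nearest the present ones, or None.
- bot.camera(name): name is "scene" or "side" or "wrist"; returns the picture (480x640x3 uint8, red, green, blue); there is no depth.
- bot.calibration(name): a dict with "mtx" (3x3 intrinsics, pixels), "k1" (the pictures are not rectified: a ray, as slopes to the right and down, at radius r is drawn at 1 + k1 r^2 times it, then the intrinsics apply), "extrinsics" (4x4, takes a point from world to camera coordinates); the wrist camera has in their place "hand_eye" (4x4, takes a point from camera to tool coordinates, whose origin is the TCP and whose axes are the tool frame's). Camera axes: x right, y down, z forward; pixel columns grow to the right and rows downward; lengths in m; the calibration is good to about 2 mm. A picture is of the moment at which its call begins: read the wrist's pose just before it. calibration takes no time and is no camera call.
A pose or a line that the arm cannot do raises bot.PlanningError and nothing moves.
- bot.close_job(): hands the job in, once; it reports no verdict.
Trained networks look in the newest picture that a camera, given by its name, has taken for a name from the list of things; names that differ only in an ending like _2 or _b are one class to them, and where a whole thing is asked for, a point or a joint stands for the part that bears it (a point fixed in the world has none). Each returns a list of dicts, best first, with "confidence" (0 to 1); they miss things now and then, are a little off and sometimes report something else, mostly with a low value. They report only what shows in the picture. A call takes as long as a camera call. They do not tell look-alikes from the thing itself.
- bot.search_frame(camera, thing): "bbox" ([left, top, width, height] in pixels, round what is visible of it).
Readings, each from a call of its own:
- bot.read_clock(): time.
- bot.read_joint_positions(): joint angles.
- bot.read_joint_vel(): joint speeds.
- bot.read_joint_efforts(): joint torques, N m.
- bot.read_position(): TCP position.
- bot.read_tool_rot(): TCP orientation.
- bot.read_ft_force(): force on the tool from outside, world axes, zero at the start.
- bot.read_moment(): the same for the moment, N m.
- bot.read_gripper_width(): opening from 0.0 (shut) to 1.0 (fully open).
Only numpy, scipy, OpenCV 4.12 (cv2) and the standard library are available. Lean on these libraries where they do the work, as an engineer would, in place of code of your own. Each camera call takes 0.05 s, during which the arm holds its last target. There are 200 camera calls.

TASK

Someone has left a beer bottle on top of the scorer, just where the lamp has to hang: set it down gently, standing in the middle of the beer mat, then swing the stiff-jointed lamp so that its bar head is left centred above the scorer and in line with the scorer's long side. Keep the bottle upright all the time, do not let the lamp or the gripper knock the bell, the bottle, the flight boxes or the dart case, and do not press the scorer's red button.

Things in the scene. Friction and masses are not known exactly. Their poses are not given: they have to be found in the camera images.
- scorer: Boxy grey electronic darts scorer, screwed to the counter: 160 mm (its x) by 220 mm (its y, the long side) by 65 mm high, flat top with a thin keypad. Origin at the centre of its underside. Its front with the dark display looks to its -x.
- scorer_button (a joint): Travel of the fat red push button on the scorer's top, in m: 0 is up, 0.006 fully pressed (5 N). The button is 40 mm across in a black collar 56 mm across, centred 45 mm towards the front (-x) and 62 mm to the -y side of the scorer's centre; its top is 22 mm above the scorer's top.
- bottle: Heavy green glass beer bottle with a crown cap, 0.4 to 0.85 kg, 235 mm tall; it starts upright on the scorer's flat top. Origin at the centre of its underside, z up its axis. Body 62 mm across up to 125 mm height, shoulder from there to 172 mm, neck 27 to 29 mm across from 172 to 216 mm, lip and cap 31 mm across above.
- mat: Square cork beer mat with a red disc, 100 by 100 mm, 4 mm thick, stuck to the counter. Origin at the centre of its underside.
- lamp: LED lamp: a fixed pillar, two stiff jointed arms and a bar-shaped head, all moving level (upright axes). This body is the pillar: foot 110 mm across, pillar 26 mm (hub 42 mm), 170 mm high, screwed to the counter; origin at the centre of the foot's underside. With all joints at 0, arms and head stretch straight along the pillar's -x and the bar lies along the pillar's y.
- lamp_arm1 (a joint): Angle of arm 1 about the pillar, rad, counter-clockwise from above, -2.0 to 2.0. Arm 1: 210 mm from pillar axis to elbow axis, 24 mm wide (38 mm at its ends), at 170 to 192 mm above the counter. All lamp joints are stiff by friction and stay where they are left; this one takes about 0.6 N m to turn.
- lamp_arm2 (a joint): Angle of arm 2 against arm 1 at the elbow, rad, counter-clockwise from above, 0 is straight, -2.6 to 2.6; about 0.45 N m to turn. Arm 2: 210 mm from elbow axis to swivel axis, 24 mm wide (38 mm at its ends), at 195 to 217 mm above the counter. It starts bent, negative.
- lamp_head (a joint): Angle of the head against arm 2 at the swivel, rad, counter-clockwise from above, -2.6 to 2.6; about 0.2 N m to turn. The head is an aluminium bar 200 mm long, 70 mm wide, at 199 to 225 mm above the counter, its middle 55 mm from the swivel axis.
- lamp_axis (a point): Point on the pillar's axis (the axis of lamp_arm1), 200 mm above the counter; axes as the pillar.
- lamp_elbow (a point): Point on the elbow axis, 200 mm above the counter; -x points along arm 2 to the swivel.
- lamp_swivel (a point): Point on the head's swivel axis, 200 mm above the counter; -x points to the middle of the bar.
- lamp_grip (a point): Middle of the black grip fin that stands on the bar's middle, along its length: fin 90 mm long, 16 mm thick, from 225 to 265 mm above the counter. The point is right above the bar's middle, 249 mm above the counter, 24 mm above the bar. Its y runs along bar and fin, its x across them towards the swivel.
- bell: Brass bell hanging from a slim brass gallows on a round dark wooden foot, free-standing, 1.3 kg, 249 mm tall in all, everything within 56 mm of the upright line through its origin. Origin on the underside, 4 mm from the centre of the 104 mm foot. Tall enough for the lamp to strike.
- box1: Lowest of three blue plastic flight boxes stacked on the counter, each 62 by 88 by 22 mm (stack 66 mm high). Origin at the centre of its underside.
- box2: Middle flight box of the stack; origin at the centre of its underside.
- box3: Top flight box of the stack; origin at the centre of its underside.
- case: Clear acrylic dart case with three darts, lying flat, 85 mm (x) by 185 mm (y) by 36 mm high. Origin at the centre of its underside.
Mind the look-alikes: they are no part of the job. There is more than one size of the mat; the one meant has the size given above.

How it is judged:
On the way, in this order (a step that is already met when the one before it is completed fails the run):
1. the bottle stands upright in the middle of the beer mat, let go (horizontal distance between bottle and mat below 0.022 m and height (world z) of bottle below 0.009 m and angle between bottle's own z axis and vertical below 0.06 rad and contact force between the fingers and bottle below 0.2 N), for 0.2 s.
2. the lamp's bar head hangs centred above the scorer and in line with its long side (horizontal distance between lamp_grip and scorer below 0.025 m and angle between the y axis of lamp_grip and the y axis of scorer, either way round below 0.14 rad), for 0.2 s.
At the end, for the whole second after the job is handed in: Seen from above the bar head's middle is within 25 mm of the scorer's centre and the bar within 0.14 rad of its long side, lamp at rest; the bottle stands still and upright on the mat, within 22 mm of its centre; bell, flight boxes and dart case left where they were (all of step 2 and velocity of joint lamp_arm1 between -0.03 and 0.03 rad/s and velocity of joint lamp_arm2 between -0.03 and 0.03 rad/s and horizontal distance between bottle and mat below 0.022 m and height (world z) of bottle below 0.009 m and angle between bottle's own z axis and vertical below 0.06 rad and linear speed of bottle below 0.03 m/s); the robot touches nothing.
It fails at once if the bottle is tipped by more than 0.35 rad (20 degrees), or the lamp knocks it (more than 2 N) (angle between bottle's own z axis and vertical above 0.35 rad or contact force between lamp and bottle above 2 N).
It fails at once if the bottle is dropped on the mat (let go with its underside more than 12 mm above the mat) or pressed on it with more than 60 N (contact force between bottle and mat above 60 N or (horizontal distance between bottle and mat below 0.06 m and height (world z) of bottle above 0.016 m and contact force between the fingers and bottle below 0.1 N)).
It fails at once if the lamp knocks the bell (more than 2 N), or the bell is shifted by more than 10 mm or tipped by more than 0.1 rad (contact force between lamp and bell above 2 N or distance of bell from where it was at the start of the episode above 0.01 m or angle between bell's own z axis and vertical above 0.1 rad).
It fails at once if a flight box or the dart case is shifted by more than 15 mm (distance of any of box1, box2, box3, case from where it was at the start of the episode above 0.015 m).
It fails at once if the scorer's red button is pressed by more than 3 mm (value of joint scorer_button above 0.003 m).
It also fails if it takes over 59 s, if anything falls off the work surface, if the arm or the gripper's body presses on something with over 40 N, if the wrist force passes 120 N, or if a joint passes its speed limit or range.

## Working session

There is one attempt and no reset: what is moved stays moved. The work goes in short steps, each a Python script; the robot and the scene stay as the last script left them, time stands still between calls to the robot, and variables do not carry over. Pictures are saved under pics/ and viewed, about 8 in all and at most 12, crops included, and the job is handed in when it is done.

```bash
mkdir -p pics; cat > h.py <<'E'
from cell import bot
import numpy as np, cv2
def save(n,img): cv2.imwrite('pics/'+n+'.png',img[:,:,::-1])
def cam(name,T=None):
    c=bot.calibration(name); K=np.array(c['mtx']);k1=c['k1']
    if 'extrinsics' in c: E=np.array(c['extrinsics'])
    else: E=np.linalg.inv(T@np.array(c['hand_eye']))
    return K,k1,E
def proj(C,P):
    K,k1,E=C; P=np.atleast_2d(P); p=P@E[:3,:3].T+E[:3,3]; s=p[:,:2]/p[:,2:]
    s=s*(1+k1*(s**2).sum(1,keepdims=True)); return s@K[:2,:2].T+K[:2,2]
def unproj(C,uv,z):
    K,k1,E=C; uv=np.atleast_2d(np.array(uv,float)); out=[]
    d=cv2.undistortPoints(uv.reshape(-1,1,2),K,np.array([k1,0,0,0.])).reshape(-1,2)
    R=E[:3,:3];c=-R.T@E[:3,3]
    r=np.c_[d,np.ones(len(d))]@R
    t=(z-c[2])/r[:,2]; return (c+r*t[:,None])
E
python3 - <<'E'
from h import *
for n in ('scene','side'):
    im=bot.camera(n); save(n+'0',im); C=cam(n); print(n,C[1],C[2].round(3).tolist(),C[0].round(1).tolist())
    for t in ['scorer','scorer_button','bottle','mat','lamp','lamp_arm1','lamp_arm2','lamp_head','lamp_grip','bell','box1','case']:
        print(t,[(np.round(d['bbox']).astype(int).tolist(),round(d['confidence'],2)) for d in bot.search_frame(n,t)[:4]])
print(bot.read_clock(),bot.calibration('wrist')['hand_eye'])
E
```

```text
scene -0.12695130439103078 [[-0.835, 0.55, -0.009, 0.484], [0.321, 0.473, -0.82, -0.124], [-0.447, -0.688, -0.572, 1.771], [0.0, 0.0, 0.0, 1.0]] [[530.4, 0.0, 320.4], [0.0, 530.4, 234.8], [0.0, 0.0, 1.0]]
scorer [([335, 230, 94, 75], 0.63)]
scorer_button []
bottle [([362, 174, 29, 87], 0.93)]
mat [([376, 333, 37, 20], 0.92), ([485, 344, 31, 25], 0.68), ([233, 124, 64, 31], 0.68), ([416, 301, 52, 41], 0.57)]
lamp [([217, 119, 79, 177], 0.58), ([217, 124, 80, 62], 0.47)]
lamp_arm1 [([217, 127, 80, 109], 0.76), ([219, 127, 80, 62], 0.59)]
lamp_arm2 [([217, 127, 80, 109], 0.76), ([219, 127, 80, 62], 0.59)]
lamp_head [([232, 127, 66, 28], 0.61)]
lamp_grip [([226, 123, 70, 32], 0.87)]
bell [([325, 151, 32, 83], 0.87)]
box1 [([280, 237, 32, 29], 0.9), ([280, 257, 35, 18], 0.75), ([279, 252, 33, 22], 0.64)]
case [([261, 177, 61, 32], 0.68)]
side -0.05534614021364833 [[-0.999, -0.035, -0.021, 0.621], [0.002, 0.48, -0.877, 0.093], [0.041, -0.876, -0.48, 1.361], [0.0, 0.0, 0.0, 1.0]] [[469.3, 0.0, 320.0], [0.0, 469.3, 238.6], [0.0, 0.0, 1.0]]
scorer [([326, 254, 92, 77], 0.66), ([343, 203, 42, 
[... 245 characters left out ...]
amp_arm1 [([272, 143, 102, 43], 0.97), ([252, 143, 121, 77], 0.91)]
lamp_arm2 [([272, 143, 102, 43], 0.97), ([252, 143, 121, 77], 0.91)]
lamp_head [([316, 144, 60, 26], 0.85), ([296, 245, 23, 21], 0.56)]
lamp_grip [([315, 139, 58, 30], 0.75)]
bell [([372, 179, 24, 84], 0.94), ([353, 198, 24, 89], 0.59)]
box1 [([295, 244, 23, 22], 0.84), ([296, 266, 21, 4], 0.67), ([314, 146, 57, 21], 0.63)]
case [([339, 199, 47, 29], 0.58)]
1.3 [[ 9.99999627e-01 -2.27722002e-04  8.32563732e-04  1.05573524e-04]
 [-8.62202674e-04 -3.08605035e-01  9.51189881e-01 -1.43254195e-01]
 [ 4.03264955e-05 -9.51190244e-01 -3.08605116e-01  7.96584615e-02]
 [ 0.00000000e+00  0.00000000e+00  0.00000000e+00  1.00000000e+00]]
```

View pics/scene0.png

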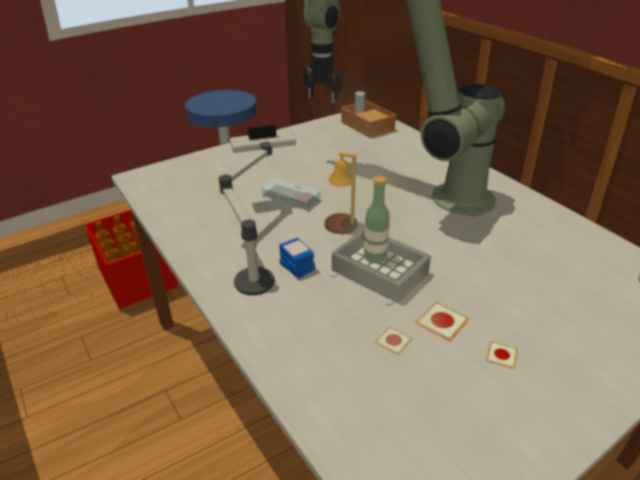

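View pics/side0.png

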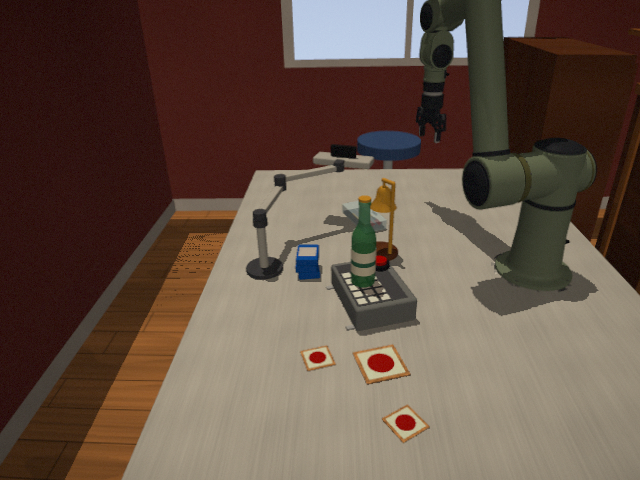

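Three mats are visible, in scene and side pixels: scene (394,340) / side (318,357), scene (442,320) / side (381,363), and scene (502,354) / side (405,422). The middle one looks the largest. I'll measure them now.

```bash
python3 - <<'E'
from h import *
S=cam('scene');D=cam('side')
def tri(a,b):
    from scipy.optimize import least_squares
    r=least_squares(lambda p:np.r_[proj(S,p)[0]-a,proj(D,p)[0]-b],[.5,0,.1]); return r.x.round(3),round(float(np.abs(r.fun).max()),1)
for n,a,b in [('foot',(254,281),(264,268)),('ptop',(249,230),(260,215)),('elbow',(226,183),(280,181)),('swivel',(266,149),(340,165)),('grip',(262,132),(343,151)),('cap',(380,180),(365,199)),('bottlebot',(376,262),(363,288)),('bellfoot',(340,223),(383,252)),('belltop',(348,154),(388,181)),('box top',(297,246),(308,251)),('button',(380,180),(381,262))]: print(n,*tri(a,b))
for n,a,b in [('m1',(394,340),(318,357)),('m2',(442,320),(381,363)),('m3',(502,354),(405,422))]: print(n,unproj(S,a,.004).round(3),unproj(D,b,.004).round(3))
q=[(354,350),(398,346),(409,374),(365,382)]
P=unproj(D,q,.004);print(P.round(3).tolist(),np.linalg.norm(P-np.roll(P,1,0),axis=1).round(3))
q=[(301,350),(330,346),(335,362),(308,370)]
P=unproj(D,q,.004);print(np.linalg.norm(P-np.roll(P,1,0),axis=1).round(3))
for C,q in ((S,[(364,230),(429,256),(400,284),(334,260)]),(D,[(331,270),(376,262),(413,297),(361,313)])):
    P=unproj(C,q,.065);print('scorer',P.round(3).tolist(),P.mean(0).round(3),np.linalg.norm(P-np.roll(P,1,0),axis=1).round(3))
a=cv2.imread('pics/side0.png')[170:450,230:450];b=cv2.imread('pics/scene0.png')[110:390,210:430]
a,b=[cv2.resize(x,None,fx=1.8,fy=2.1*1.8/2.1,interpolation=cv2.INTER_CUBIC) for x in (a,b)]
cv2.imwrite('pics/crop1.png',np.hstack([a,b]))
E
```

```text
foot [ 0.789 -0.006  0.004] 0.3
ptop [ 0.789 -0.004  0.174] 1.9
elbow [ 0.752 -0.212  0.198] 0.5
swivel [ 0.563 -0.326  0.206] 1.0
grip [ 0.552 -0.368  0.243] 0.4
cap [0.504 0.151 0.295] 0.5
bottlebot [0.503 0.154 0.045] 0.2
bellfoot [ 0.426 -0.121 -0.008] 0.2
belltop [ 0.426 -0.087  0.246] 0.4
box top [0.655 0.    0.067] 0.2
button [0.433 0.071 0.151] 27.0
m1 [[0.618 0.372 0.004]] [[0.613 0.37  0.004]]
m2 [[0.478 0.387 0.004]] [[0.473 0.388 0.004]]
m3 [[0.441 0.55  0.004]] [[0.438 0.549 0.004]]
[[0.531, 0.346, 0.004], [0.429, 0.332, 0.004], [0.415, 0.421, 0.004], [0.511, 0.445, 0.004]] [0.101 0.104 0.09  0.099]
[0.067 0.068 0.054 0.064]
scorer [[0.456, 0.038, 0.065], [0.387, 0.232, 0.065], [0.525, 0.277, 0.065], [0.605, 0.105, 0.065]] [0.493 0.163 0.065] [0.164 0.206 0.146 0.19 ]
scorer [[0.587, 0.099, 0.065], [0.463, 0.058, 0.065], [0.384, 0.223, 0.065], [0.514, 0.287, 0.065]] [0.487 0.167 0.065] [0.201 0.131 0.183 0.145]
```

View pics/crop1.png

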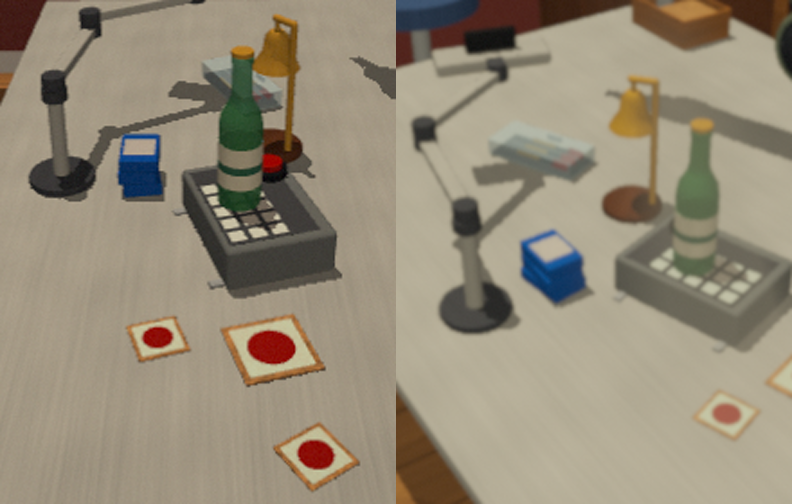

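The middle mat measures about 100 mm and the other two are clearly smaller (one about 65 mm). So the target mat is the middle one, at about (0.475, 0.388). Next I'll take a wrist view above the bottle.

```bash
cat >> h.py <<'E'
from scipy.spatial.transform import Rotation as Ro
def q(th):  # tool down, jaw axis x at yaw th
    c,s=np.cos(th),np.sin(th)
    v=Ro.from_matrix(np.array([[c,0,-s],[s,0,c],[0,-1,0]])).as_quat(); return [v[3],v[0],v[1],v[2]]
def toolT():
    p=bot.read_position();w=bot.read_tool_rot(); T=np.eye(4);T[:3,:3]=Ro.from_quat([w[1],w[2],w[3],w[0]]).as_matrix();T[:3,3]=p; return T
E
python3 - <<'E'
from h import *
print(bot.read_tool_rot(), toolT().round(2).tolist())
for d in range(-180,180,30):
    o=[]
    for p in [(.503,.152,.42),(.503,.152,.246),(.475,.388,.185),(.552,-.36,.36),(.552,-.36,.24),(.575,-.1,.24),(.49,.165,.24)]:
        s=bot.solve_ik(p,q(np.radians(d))); o.append(None if s is None else round(float(s[5]),1))
    print(d,o)
E
```

```text
[ 0.59988842 -0.59983192  0.37441883 -0.37436091] [[0.44, -0.0, 0.9, 0.24], [-0.9, 0.0, 0.44, -0.49], [-0.0, -1.0, 0.0, 0.23], [0.0, 0.0, 0.0, 1.0]]
-180 [-1.4, -1.4, -1.0, -2.3, -2.3, -1.9, -1.4]
-150 [-1.9, -1.9, -1.5, -2.8, -2.8, -2.4, -1.9]
-120 [-2.5, -2.5, -2.1, 3.0, 3.0, -2.9, -2.4]
-90 [-3.0, -3.0, -2.6, 2.5, 2.5, 2.8, -3.0]
-60 [2.8, 2.8, -3.1, 1.9, 1.9, 2.3, 2.8]
-30 [2.2, 2.2, 2.7, 1.4, 1.4, 1.8, 2.3]
0 [1.7, 1.7, 2.1, 0.9, 0.9, 1.3, 1.8]
30 [1.2, 1.2, 1.6, 0.4, 0.4, 0.7, 1.2]
60 [0.7, 0.7, 1.1, -0.2, -0.2, 0.2, 0.7]
90 [0.2, 0.2, 0.6, -0.7, -0.7, -0.3, 0.2]
120 [-0.4, -0.4, 0.0, -1.2, -1.2, -0.8, -0.3]
150 [-0.9, -0.9, -0.5, -1.7, -1.7, -1.3, -0.9]
```

```bash
python3 - <<'E'
from h import *
bot.move_linear([.242,-.494,.42],speed=.3)
bot.move_pose([.503,.165,.42],q(np.radians(21)))
T=toolT(); im=bot.camera('wrist'); save('w1',im); np.save('T1.npy',T)
C=cam('wrist',T)
for t in ['bottle','scorer','scorer_button','mat']:
    print(t,[(np.round(d['bbox']).astype(int).tolist(),round(d['confidence'],2)) for d in bot.search_frame('wrist',t)[:3]])
print(T[:3,3],bot.read_clock())
print('cap pred',proj(C,[.504,.151,.3]))
a=.37;R=np.array([[np.cos(a),-np.sin(a)],[np.sin(a),np.cos(a)]])
c=np.array([(x,y) for x,y in ((-.08,-.11),(.08,-.11),(.08,.11),(-.08,.11))])@R.T+[.492,.165]
print(proj(C,np.c_[c,[.065]*4]).round())
E
```

```text
bottle [([284, 172, 57, 96], 0.96), ([315, 0, 78, 64], 0.72), ([399, 301, 68, 56], 0.5)]
scorer [([240, 103, 131, 164], 0.67)]
scorer_button [([249, 222, 27, 27], 0.58)]
mat [([415, 46, 48, 53], 0.69), ([318, 0, 76, 65], 0.63), ([252, 222, 26, 27], 0.51)]
[0.50325788 0.16428177 0.41993924] 4.8417
cap pred [[308.39190519 250.94982135]]
[[252. 258.]
 [362. 258.]
 [368.  96.]
 [243.  97.]]
```

View pics/w1.png

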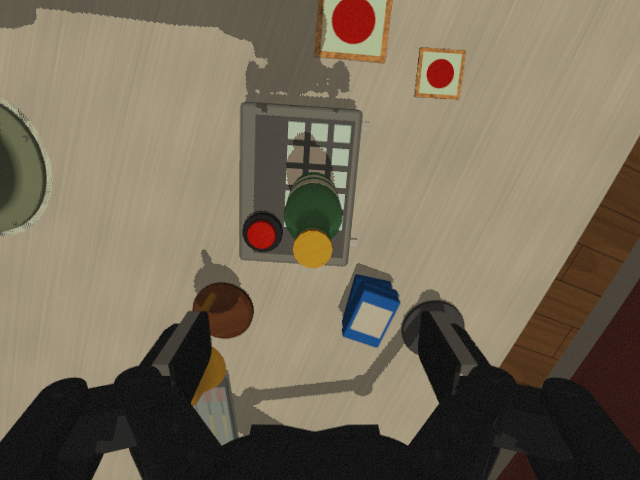

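The wrist view shows:
- **Bottle:** cap at (313,249).
- **Scorer:** top corners at about (242,103), (362,111), (347,265) and (240,259).
- **Button:** (261,235).
- **Bell foot:** (223,310), with the flight boxes at (370,310).
- **Mats:** target mat with its disc centre at (353,20). The small look-alike is at (440,73).

```bash
python3 - <<'E'
from h import *
from scipy.optimize import least_squares
C=cam('wrist',np.load('T1.npy'))
S=cam('scene');D=cam('side')
print('cap',unproj(C,(313,249),.3)[0].round(4),'mat disc',unproj(C,(353,20),.004)[0].round(4),'btn',unproj(C,(261,235),.087)[0].round(4))
P=unproj(C,[(242,103),(362,111),(347,265),(240,259)],.065);print(P.round(3).tolist(),P.mean(0).round(4))
for i,j in ((0,3),(1,2)): v=P[i]-P[j];print(np.arctan2(-v[0],v[1]))
for i,j in ((1,0),(2,3)): v=P[i]-P[j];print(np.arctan2(v[1],v[0]))
print('mat corners',unproj(C,[(385,62),(315,55)],.004).round(3).tolist())
print('bell foot',unproj(C,(223,310),.015)[0].round(3),'box top',unproj(C,(372,318),.066)[0].round(3),'pillarfoot',unproj(C,(434,327),.01)[0].round(3))
E
```

```text
cap [0.5067 0.1537 0.3   ] mat disc [0.4752 0.3874 0.004 ] btn [0.4586 0.0787 0.087 ]
[[0.379, 0.231, 0.065], [0.527, 0.277, 0.065], [0.59, 0.073, 0.065], [0.441, 0.026, 0.065]] [0.484  0.1516 0.065 ]
0.2933835912931274
0.3007325127347692
0.30065326867931796
0.30543864861120334
mat corners [[0.538, 0.354, 0.004], [0.443, 0.327, 0.004]]
bell foot [ 0.437 -0.094  0.015] box top [0.66  0.006 0.066] pillarfoot [0.789 0.001 0.01 ]
```

```bash
python3 - <<'E'
from h import *
o=q(.3)
bot.move_pose([.506,.1535,.40],o)
bot.move_linear([.506,.1535,.2435],speed=.12)
f0=bot.read_ft_force()
bot.set_gripper(0.0,grasp_force=70); print('w',bot.read_gripper_width(),bot.read_clock())
z0=bot.read_position()
bot.move_linear([.506,.1535,.30],speed=.08)
print(f0,bot.read_ft_force(),z0,bot.read_gripper_width())
bot.move_linear([.4755,.3875,.30],speed=.12)
bot.move_linear([.4755,.3875,z0[2]-.061+.014],speed=.1)
bot.wait(.3)
print(bot.read_ft_force(),bot.read_clock())
r=bot.move_linear([.4755,.3875,z0[2]-.061-.006],speed=.012,until_force=5)
print(r,bot.read_position(),bot.read_ft_force(),bot.read_clock())
save('s1',bot.camera('side')[170:450,230:500])
E
```

```text
w 0.309200989763649 7.1167
[ 0.99805636 -0.20049037  0.46158498] [-1.61190729 -0.06844367 -6.10699828] [0.50607257 0.15347992 0.24382897] 0.31562336574926986
[-0.64764465 -0.27863382 -5.89986789] 11.575
True [0.47539522 0.38746033 0.18284299] [0.47371201 0.0983278  6.91426188] 12.6833
```

View pics/s1.png

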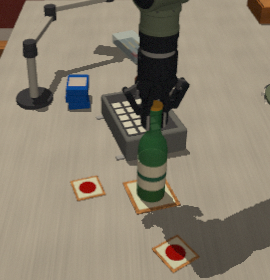

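The bottle is standing on the mat (crop pixel (150,195)) and contact came at the expected height. I'll release it, back off and look, then move on to the lamp.

```bash
python3 - <<'E'
from h import *
bot.set_gripper(0.75); bot.move_linear([.4754,.3875,.40],speed=.2)
T=toolT(); a=bot.camera('wrist'); C=cam('wrist',T); bb=bot.search_frame('wrist','bottle')[:2]; print([(np.round(d['bbox']).tolist(),d['confidence']) for d in bb])
np.save('T2.npy',T);print('cap if centred',proj(C,[.4755,.3875,.239]),'mat',proj(C,[.4755,.3875,.004]))
bot.move_pose([.545,-.36,.42],q(np.radians(90)))
T=toolT(); b=bot.camera('wrist'); np.save('T3.npy',T); C=cam('wrist',T)
for t in ['lamp_grip','lamp_head','bell']: print(t,[(np.round(d['bbox']).astype(int).tolist(),round(d['confidence'],2)) for d in bot.search_frame('wrist',t)[:3]])
print('grip pred',proj(C,[.552,-.368,.265]),bot.read_clock(),T[:3,3])
save('w23',cv2.resize(np.vstack([a[:300],b]),None,fx=.75,fy=.75)); save('w2',a); save('w3',b)
E
```

```text
[([290.0, 160.0, 53.0, 77.0], 0.7)]
cap if centred [[315.45566121 221.29739026]] mat [[315.98660254 180.81129857]]
lamp_grip [([253, 106, 126, 209], 0.87)]
lamp_head [([249, 104, 131, 210], 0.82)]
bell [([458, 56, 182, 89], 0.79)]
grip pred [[304.28179851 230.21141921]] 17.3833 [ 0.54540308 -0.35932366  0.42007186]
```

View pics/w23.png

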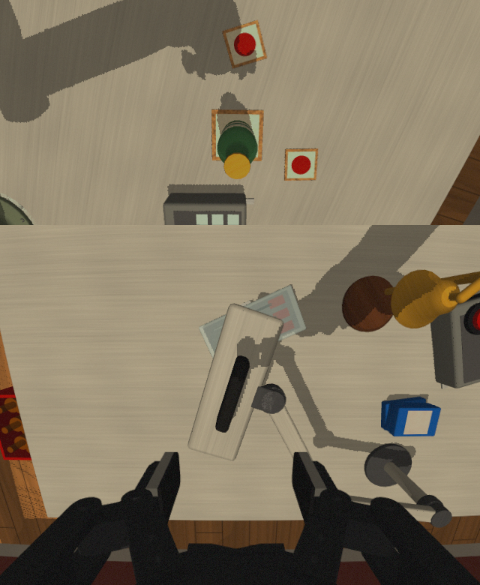

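Upper half: the bottle cap is at (316,222) in full-picture pixels, against (315,221) predicted if centred on the mat, so the placing is good. Lower half: the fin runs from about (321,178) to (298,272) in full pixels, with the bar around it and the swivel to the lower right.

```bash
python3 - <<'E'
from h import *
C=cam('wrist',np.load('T3.npy'))
im=cv2.imread('pics/w3.png')
g=im[130:300,270:350].max(2); m=(g<70).astype(np.uint8)
n,l,s,ct=cv2.connectedComponentsWithStats(m); k=1+np.argmax(s[1:,4]); 
ys,xs=np.nonzero(l==k); r=cv2.minAreaRect(np.c_[xs+270,ys+130].astype(np.float32)); print(s[k],r)
B=cv2.boxPoints(r); B=B[np.argsort(B[:,1])]; e=np.array([B[:2].mean(0),B[2:].mean(0)])
P=unproj(C,e,.255); print('fin',P.round(3).tolist(),P.mean(0).round(4),np.linalg.norm(P[0]-P[1]),'ang deg',np.degrees(np.arctan2(*(P[1]-P[0])[1::-1])))
bar=np.array([(232,304),(283,316),(237,460),(189,446)],float); bar[:,1]-=225; bar/=.75
P=unproj(C,bar,.225);c=P.mean(0);print('bar',P.round(3).tolist(),c.round(4)); v=P[[2,3]].mean(0)-P[[0,1]].mean(0);print(np.degrees(np.arctan2(v[1],v[0])),np.linalg.norm(v))
print('swivel',unproj(C,[(269/.75,(398-225)/.75)],.222)[0].round(3))
E
```

```text
[  17   44   46  103 2036] ((309.5, 225.0), (20.55480194091797, 104.67138671875), 18.434947967529297)
fin [[0.507, -0.35, 0.255], [0.597, -0.379, 0.255]] [ 0.552  -0.3643  0.255 ] 0.09489497949885248 ang deg -18.005800651134507
bar [[0.45, -0.364, 0.225], [0.463, -0.304, 0.225], [0.654, -0.358, 0.225], [0.632, -0.423, 0.225]] [ 0.5497 -0.3622  0.225 ]
-16.8960201453787 0.19488179963201857
swivel [ 0.565 -0.316  0.222]
```

```bash
cat > path.py <<'E'
import numpy as np
W=np.array([(.551,-.363,73),(.585,-.22,42),(.585,-.10,12),(.56,0,8),(.484,.152,17.2)])
E
python3 - <<'E'
from path import *
pil=np.array([.789,-.002]); bell=np.array([.435,-.1])
for i in range(4):
  for t in np.linspace(0,1,4,endpoint=i==3):
    x,y,th=W[i]*(1-t)+W[i+1]*t; a=np.radians(th); g=np.array([x,y]); ux=np.array([np.cos(a),np.sin(a)]); uy=np.array([-ux[1],ux[0]])
    s=g+.055*ux; d=s-pil; L=np.hypot(*d); b=2*np.arccos(L/.42); d1=np.arctan2(d[1],d[0])%(2*np.pi)+b/2
    r=lambda p:(max(abs((p-g)@ux)-.035,0),max(abs((p-g)@uy)-.1,0))
    el=pil+.21*np.array([np.cos(d1),np.sin(d1)])
    f=(max(abs((bell-g)@ux)-.057,0),max(abs((bell-g)@uy)-.045,0))
    print(np.round([x,y,th],3),'arm1',round(np.degrees(d1)),'arm2',-round(np.degrees(b)),'head',round(th+180-np.degrees(d1-b)),'bell clr bar %.3f grip %.3f'%(np.hypot(*r(bell))-.056,np.hypot(*f)-.056),'elbow-bar %.3f pillar-bar %.3f'%(np.hypot(*r(el)),np.hypot(*r(pil))))
from h import *
for w in W: print(np.round(bot.solve_ik([w[0],w[1],.231],q(np.radians(w[2]))),2))
E
```

```text
[ 0.551 -0.363 73.   ] arm1 259 arm2 -50 head 44 bell clr bar 0.147 grip 0.159 elbow-bar 0.177 pillar-bar 0.380
[ 0.56  -0.327 65.25 ] arm1 268 arm2 -70 head 47 bell clr bar 0.105 grip 0.134 elbow-bar 0.172 pillar-bar 0.356
[ 0.568 -0.292 57.5  ] arm1 274 arm2 -85 head 48 bell clr bar 0.072 grip 0.117 elbow-bar 0.170 pillar-bar 0.328
[ 0.576 -0.256 49.75 ] arm1 279 arm2 -98 head 49 bell clr bar 0.053 grip 0.108 elbow-bar 0.169 pillar-bar 0.296
[ 0.585 -0.22  42.   ] arm1 283 arm2 -109 head 49 bell clr bar 0.034 grip 0.089 elbow-bar 0.169 pillar-bar 0.262
[ 0.585 -0.19  34.5  ] arm1 283 arm2 -116 head 48 bell clr bar 0.014 grip 0.059 elbow-bar 0.170 pillar-bar 0.240
[ 0.585 -0.16  27.   ] arm1 282 arm2 -122 head 47 bell clr bar 0.019 grip 0.035 elbow-bar 0.171 pillar-bar 0.218
[ 0.585 -0.13  19.5  ] arm1 279 arm2 -127 head 47 bell clr bar 0.040 grip 0.026 elbow-bar 0.171 pillar-bar 0.200
[ 0.585 -0.1   12.   ] arm1 276 arm2 -131 head 48 bell clr bar 0.056 grip 0.034 elbow-bar 0.171 pillar-bar 0.185
[ 0.579 -0.075 11.   ] arm1 268 arm2 -133 head 56 bell clr bar 0.055 grip 0.033 elbow-b
[... 186 characters left out ...]
70 bell clr bar 0.050 grip 0.029 elbow-bar 0.133 pillar-bar 0.189
[0.56 0.   8.  ] arm1 242 arm2 -131 head 77 bell clr bar 0.047 grip 0.033 elbow-bar 0.125 pillar-bar 0.191
[ 0.535  0.051 11.067] arm1 222 arm2 -120 head 89 bell clr bar 0.040 grip 0.053 elbow-bar 0.113 pillar-bar 0.204
[ 0.509  0.101 14.133] arm1 205 arm2 -105 head 94 bell clr bar 0.060 grip 0.091 elbow-bar 0.110 pillar-bar 0.222
[ 0.484  0.152 17.2  ] arm1 190 arm2 -87 head 95 bell clr bar 0.097 grip 0.136 elbow-bar 0.109 pillar-bar 0.252
[-0.69  0.54  0.13  1.17  0.   -0.4 ]
[-0.48  0.47  0.02  1.12  0.    0.36]
[-0.29  0.41 -0.07  1.09  0.    1.07]
[-0.13  0.34 -0.17  1.06  0.    1.3 ]
[ 0.16  0.25 -0.3   1.02  0.    1.43]
```

```bash
cat > run.py <<'E'
from h import *
W=np.array([(.551,-.363,73),(.565,-.32,40),(.573,-.25,12),(.578,-.10,6),(.565,0,6),(.484,.152,17.2)])
pil=np.array([.789,-.002]); bell=np.array([.435,-.1]); mn=1;am=0;bm=0
for i in range(5):
  for t in np.linspace(0,1,8):
    x,y,th=W[i]*(1-t)+W[i+1]*t; a=np.radians(th); g=np.array([x,y]); ux=np.array([np.cos(a),np.sin(a)]); uy=np.array([-ux[1],ux[0]])
    d=g+.055*ux-pil; b=2*np.arccos(np.hypot(*d)/.42); d1=np.degrees(np.arctan2(d[1],d[0])%(2*np.pi)+b/2)
    f=lambda hx,hy:np.hypot(max(abs((bell-g)@ux)-hx,0),max(abs((bell-g)@uy)-hy,0))-.056
    mn=min(mn,f(.035,.1),f(.057,.011)); am=max(am,d1); bm=max(bm,np.degrees(b))
print('min clr',mn,'arm1 max',am,'bend max',bm)
assert mn>.024 and bm<142
w=W[0]; o=lambda d:q(np.radians(d))
bot.set_gripper(1.0)
bot.move_pose([w[0],w[1],.36],o(w[2])); bot.move_linear([w[0],w[1],.231],speed=.12,until_force=15)
bot.set_gripper(0.0,grasp_force=80); print('width',bot.read_gripper_width(),bot.read_position(),bot.read_ft_force())
for w in W[1:]:
    r=bot.move_linear([w[0],w[1],.231],speed=.09,rotation=o(w[2]),until_force=35)
    print(w,r,bot.read_position().round(4) if hasattr(bot.read_position(),'round') else bot.read_position(),np.round(bot.read_ft_force(),1),round(bot.read_gripper_width(),3),bot.read_clock())
    if r: break
save('s2',bot.camera('side')[100:460,200:500])
E
python3 run.py
```

```text
min clr 0.02855745190413584 arm1 max 283.5945637282444 bend max 133.17355367270204
width 0.17694026770420157 [ 0.55098859 -0.36335944  0.23127703] [-0.87243432 -1.66517964  1.71063476]
[ 0.565 -0.32  40.   ] False [ 0.565  -0.32    0.2313] [-2.   0.   3.6] 0.175 20.7167
[ 0.573 -0.25  12.   ] False [ 0.5732 -0.25    0.2312] [-3.6  1.   5.7] 0.172 21.65
[ 0.578 -0.1    6.   ] False [ 0.5783 -0.1001  0.2312] [ 1.2 -2.6  3.7] 0.174 23.4667
[0.565 0.    6.   ] False [5.652e-01 1.000e-04 2.312e-01] [ 2.7 -2.4  4.8] 0.176 24.7333
[ 0.484  0.152 17.2  ] False [0.4839 0.1517 0.2312] [ 2.7 -3.1  6.6] 0.177 26.8
```

The lamp followed with low forces throughout. I'll release, back off upwards and check from the wrist.

```bash
python3 - <<'E'
from h import *
bot.set_gripper(1.0); bot.move_linear([.484,.152,.42],speed=.15)
T=toolT(); im=bot.camera('wrist'); C=cam('wrist',T); np.save('T4.npy',T); save('w4',im)
a=.3;R=np.array([[np.cos(a),-np.sin(a)],[np.sin(a),np.cos(a)]])
c=np.array([(-.035,-.1),(.035,-.1),(.035,.1),(-.035,.1),(0,-.045),(0,.045)])@R.T+[.484,.152]
print('bar ideal',proj(C,np.c_[c,[.225]*4+[.265]*2]).round().tolist())
d=bot.camera('side'); b=[cv2.resize(d[120:440,220:460],(360,480)),im]; b[1]=cv2.resize(im[:420],(440,480*1)) if 0 else im
save('fin',cv2.resize(np.hstack(b),(800,384))); print(bot.read_clock())
E
```

```text
bar ideal [[280.0, 307.0], [348.0, 307.0], [355.0, 101.0], [274.0, 101.0], [314.0, 273.0], [314.0, 170.0]]
29.0417
```

View pics/fin.png

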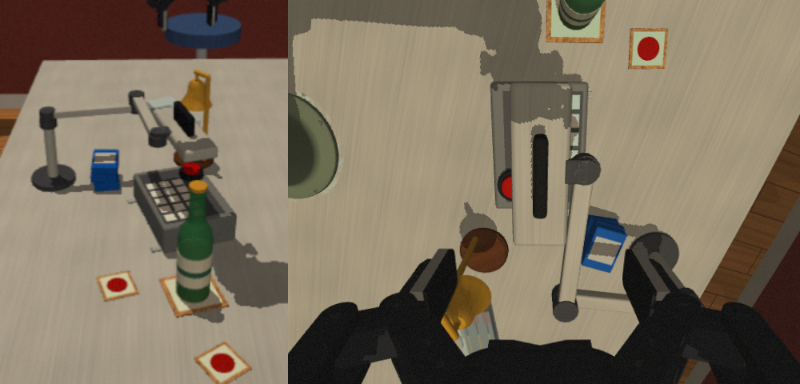

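The bar corners are at about (281,104), (355,104), (345,306) and (281,306), and the fin runs from (315,169) to (315,271). That matches the ideal projection to a few pixels. The bottle is still on the mat, and the bell and boxes haven't moved, so I'm handing in.

```bash
python3 -c "
from h import *
bot.wait(.3); print(np.round(bot.read_ft_force(),2),bot.read_clock()); bot.close_job()"
```

```text
[0.03 0.6  0.46] 29.3417
the job is handed in; nothing more can be done
```

The job is handed in at 29.3 s of the 59 s allowed. The bottle stands in the middle of the 100 mm beer mat, and the lamp's bar head is left centred above the scorer, in line with its long side.

- **Bottle:** I gripped it by the neck and set it down upright; the lowering stopped at about 13 N of contact force. From above, the cap was within about 1 pixel of where it would be if centred.
- **Lamp:** I held it by the fin and swung it between the bell and the pillar, with at least 28 mm planned clearance from the bell. Force readings, taken after each leg, stayed under 8 N.
- **Final look:** The fin was within about 2 pixels of the ideal position and the bar corners within about 7, which is roughly 2–6 mm. I saw no movement of the bell or flight boxes, and the gripper was clear of everything. I did not measure the dart case or the button again after the swing.
- **Disagreement:** The first rough estimate of the scorer from the scene and side cameras was about 15 mm off the wrist-camera one. I used the wrist value because the button position agreed with it. No other check failed.

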